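Slide the bench pin out over the table edge for clamping

ROBOT

A 6-joint arm with a two-finger parallel gripper is mounted at the origin on the work surface. World frame = base frame: x ahead of the robot, y to its left, z up, the work surface at z = 0. Lengths are in mm, angles in rad, forces in N, time in s.
With the tool pointing down it reaches from about 300 to 775 mm from the base axis. Payload 14.6 kg.
Tool frame: the origin (TCP) lies between the finger pads; the fingertips stand 11 mm ahead of it and the grasp point (between the pads) lies 8 mm behind it; x points along the fingers, z is the direction in which the jaws open and shut, and the axes are right-handed (so a half turn about x gives the same grasp; the last joint's range is limited). The gripper opens to 94 mm and grips with 3 to 60 N. Pads are 16 mm wide; open, the fingers measure 119 mm over their backs; the gripper's body (75 mm by 177 mm) begins 78 mm behind the grasp point.
Start: joints at [-1.333, 0.3, 1.521, -0, 1.321, -0.067], TCP at [165.049, -524.641, 216.446] pointing down, gripper open.
Joint ranges: [-3.03, 3.03], [-0.79, 2.21], [0.23, 2.52], [-1.04, 4.18], [0, 3.07], [-2.55, 2.55]. Speed limits (rad/s): [2.22, 2.22, 2.57, 3.14, 3.14, 3.14].

INTERFACE

Orientations are given as a rotation vector (axis times angle).
In Python, from rig import ctrl gives the robot as it stands.
- The arm moves only by the shell command python3 -m crank 'ROWS' [FORCE]. ROWS is JSON, a list that holds one entry, the list of rows, each a list of 7 numbers: the closure, from 0 (fully open) to 1 (shut), then the shift along the world's x, y, z in m, then the turn, a rotation vector about the world's x, y, z in rad. In form: [[[fingers, x, y, z, wx, wy, wz], ...]]. A call has 1 to 20 rows; each row is the pose to reach, as a shift and turn from the pose measured when the call began; what a row does not reach only later rows make up. A row lasts 1/12 s, in which the tool goes at most 41.7 mm and 7.16 degrees, less where a joint would pass 70% of its speed; a pose out of reach is approached as far as the arm can. A call with a gripper value outside its range is refused whole. The fingers move at their own pace and stop on an object; FORCE is the grip in N (left out, the last holds). Time passes only in rows, so rows that repeat a pose let the fingers close. It gives the time, the measured TCP pose, the force and the opening at its end, in the units of the state.
- ctrl.read_state(): the state, without advancing time (a new reading comes with each control period).
- ctrl.read_camera(name): name is "scene" or "top"; returns the picture (420x560x3 uint8, red, green, blue); there is no depth.
- ctrl.get_calibration(name): a dict with "mtx" (3x3 intrinsics, pixels), "pose" (4x4, takes a point from camera to world coordinates). Camera axes: x right, y down, z forward; pixel columns grow to the right and rows downward; lengths in mm; the calibration is good to about 2 mm. A picture is of the moment at which its call begins. get_calibration takes no time and is no camera call.
- ctrl.sign_off(): hands the job in, once; it reports no verdict.
The state is a dict: "clock": time; "qpos": joint angles; "dq": joint speeds; "joint_torque": joint torques, N m; "tcp_pos": TCP position; "ee_rot": TCP orientation; "wrist_force": force on the tool from outside, world axes, zero at the start; "moment": the same for the moment, N m; "opening": finger opening in mm.
Only numpy, scipy, OpenCV 4.12 (cv2) and the standard library are available. Lean on these libraries where they do the work, as an engineer would, in place of code of your own. Each camera call takes 0.05 s, during which the arm holds its last target. There are 200 camera calls.

TASK

Slide the wooden bench pin along the tiles to the far edge of the table until its V-slotted end sticks out 60 mm past the iron rim, square to the edge, so that the slot and the drilled hole hang free and it can be clamped there. Push it gently with the fingertips, never gripping it, lifting it or letting it tip, and leave it lying there by itself. Leave everything else on the table where it is.

Things in the scene. Friction and masses are not known exactly. Their poses are not given: they have to be found in the camera images.
- bench_pin: jeweller's bench pin: flat hardwood board 140 x 92 x 10 mm, about 60 to 130 g, flat on the tiles. Origin at the centre of its underside (its centre of mass is near); +x runs along it to the slotted end (V slot 38 mm deep, 8 mm hole centred 48 mm from the end), +y across it. The -x end is plain, straight and square, 70 mm from the origin. Starts wholly on the table, up to 25 degrees askew, slot towards the far edge
- pin_front (a point): point on the bench pin's underside, in the middle of its slotted (+x) end, between the two prongs, level with their ends (70 mm from the pin's origin); axes as the pin's
- far_edge (a point): middle of the far edge of the table (outer side of its black iron rim), at tile level; +x points straight out over the edge, away from the robot, +y along the edge to the left. The tiled top is 450 mm deep (back along -x) and 1059 mm wide, at height 0 and level with its 22 mm wide iron rim; it may stand a few degrees askew to the robot
- bead_mat: pink plastic bead mat frame, 200 x 160 mm, 12 mm high, with a grey mat and small beads; origin at the centre of its underside. To be left alone
- glass_cup: clear glass tealight-sized cup with a few beads in it, 52 mm across the rim, 52 mm high; origin at the centre of its underside. To be left alone
- spool: light wooden spool-shaped bead stopper holder, 42 mm across, 48 mm high, standing; origin at the centre of its underside. To be left alone
- pliers: stainless split-ring pliers with pink grips, lying flat, about 145 mm long, 12 mm high; origin at the pivot on the underside, jaws along its own +x. To be left alone
- case: compact turquoise plastic case with its flap snapped shut, 75 x 115 mm, 26 mm high; origin at the centre of its underside. To be left alone
- g_clamp: small blue G-clamp lying on its side, about 135 x 90 mm, 16 mm high; origin near the middle of its frame, on the underside. To be left alone

How it is judged (in metres and radians):
At the end, for the whole second after the job is handed in: The slotted end of the bench pin sticks out 60 mm (give or take 7 mm) past the far edge, the pin square to the edge within 0.10 rad, lying flat on the table, at rest and untouched; every other thing within 12 mm of where it began (x of pin_front in the frame of far_edge between 0.053 and 0.067 m and angle between the x axis of bench_pin and the x axis of far_edge, either way round below 0.1 rad and angle between bench_pin's own z axis and vertical below 0.05 rad and height (world z) of bench_pin between -0.004 and 0.004 m and linear speed of bench_pin below 0.01 m/s and distance of each of bead_mat, glass_cup, spool, pliers, case, g_clamp from where it was at the start of the episode below 0.012 m).
It fails at once if the bench pin is lifted off the tiles or tipped (height (world z) of bench_pin above 0.008 m or angle between bench_pin's own z axis and vertical above 0.12 rad).
It fails at once if the bench pin is gripped or shoved hard (over 25 N of finger force) (contact force between the fingers and bench_pin above 25 N).
It fails at once if another thing on the table is disturbed (moved more than 12 mm) (distance of any of bead_mat, glass_cup, spool, pliers, case, g_clamp from where it was at the start of the episode above 0.012 m).
It also fails if it takes over 42 s, if anything falls off the work surface, if the arm or the gripper's body presses on something with over 40 N, if the wrist force passes 120 N, or if a joint passes its speed limit or range.

## Working session

There is one attempt and no reset: what is moved stays moved. The work goes in short steps, Python scripts to look and compute and a shell command to move; the robot and the scene stay as the last step left them, time stands still between calls to the robot, and variables do not carry over. Pictures are saved under pics/ and viewed, about 8 in all and at most 12, crops included, and the job is handed in when it is done.

```bash
mkdir -p pics
cat > h.py <<'E'
import numpy as np, cv2
from rig import ctrl
def snap(n,f,crop=None,s=1):
    im=ctrl.read_camera(n)[:,:,::-1]
    if crop: a,b,c,d=crop; im=im[b:d,a:c]
    if s!=1: im=cv2.resize(im,None,fx=s,fy=s,interpolation=cv2.INTER_CUBIC)
    cv2.imwrite('pics/'+f,im)
def w(n,pts,z=0):
    c=ctrl.get_calibration(n);K=np.array(c['mtx']);T=np.array(c['pose'])
    o=[]
    for u,v in pts:
        d=T[:3,:3]@np.linalg.solve(K,[u,v,1]);p=T[:3,3]
        o.append((p+d*(z-p[2])/d[2])[:2])
    return np.array(o)
E
python3 - <<'E'
from h import *
snap('top','a.png',s=1.4);snap('scene','b.png')
s=ctrl.read_state();print(s)
for n in('top','scene'):print(np.round(ctrl.get_calibration(n)['pose'],2))
E
```

```text
{'clock': 0.1, 'qpos': array([-1.33262356e+00,  3.00413126e-01,  1.52150513e+00, -2.10850401e-05,
        1.32067899e+00, -6.66220678e-02]), 'dq': array([-4.48630018e-04,  1.06235778e-04, -2.61818347e-04,  9.47732712e-04,
       -1.89002878e-03, -4.16979464e-05]), 'joint_torque': array([ 4.36982969e-03, -5.32633102e+01, -3.53280187e+01,  7.10854121e-02,
        2.34783569e-02, -7.55443648e-05]), 'tcp_pos': array([ 164.98357686, -524.44745165,  215.95024913]), 'ee_rot': array([ 0.98243274,  1.33891568, -0.98138496]), 'wrist_force': array([ 0.11912348, -0.14360831,  0.3752719 ]), 'moment': array([ 0.02384936,  0.03617559, -0.01616631]), 'opening': 93.80037481242391}
[[ 2.00000e-02 -9.80000e-01  1.80000e-01  3.38100e+02]
 [-1.00000e+00 -2.00000e-02  2.00000e-02 -5.15900e+01]
 [-2.00000e-02 -1.80000e-01 -9.80000e-01  1.11149e+03]
 [ 0.00000e+00  0.00000e+00  0.00000e+00  1.00000e+00]]
[[-3.80000e-01  5.50000e-01 -7.40000e-01  1.40449e+03]
 [ 9.20000e-01  2.10000e-01 -3.10000e-01  3.48950e+02]
 [-1.00000e-02 -8.00000e-01 -5.90000e-01  7.52160e+02]
 [ 0.00000e+00  0.00000e+00  0.00000e+00  1.00000e+00]]
```

View pics/a.png

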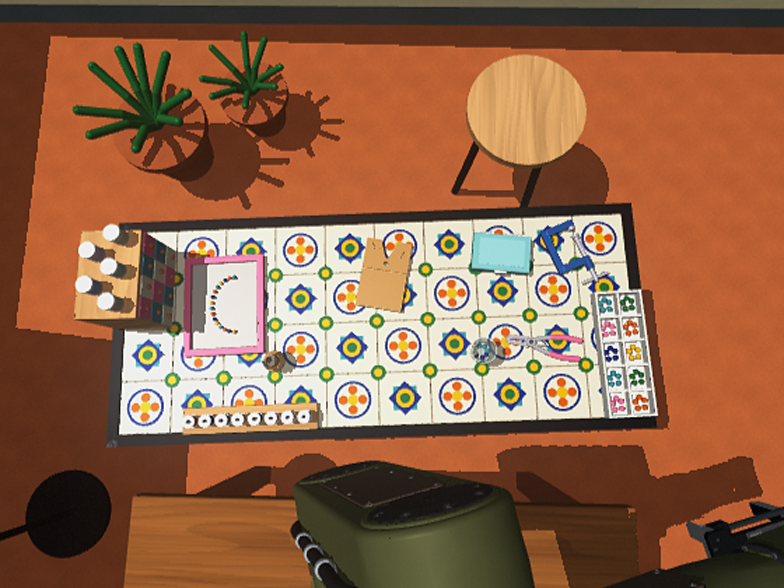

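View pics/b.png

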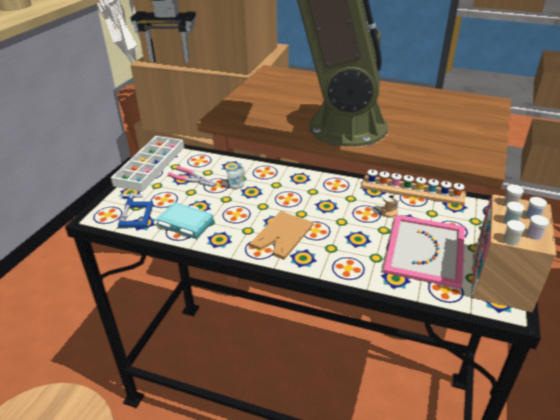

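The top view shows the pin at about (385,275) in the 1.4x picture, with its slot towards the far rim. The case, at about (502,253), is the nearest neighbour. I'll enlarge that area.

Run:
```python
from h import *
snap('top','c.png',(200,130,360,250),5)
s=1/1.4
print(w('top',np.array([[127,223],[632,205],[658,428],[110,445],[472,236],[533,238],[470,270],[530,275],[264,255],[264,354],[484,350],[275,362]])*s).round())
```

```text
[[ 676.  540.]
 [ 729. -502.]
 [ 283. -527.]
 [ 230.  525.]
 [ 658. -174.]
 [ 656. -298.]
 [ 587. -170.]
 [ 578. -290.]
 [ 612.  250.]
 [ 410.  238.]
 [ 426. -197.]
 [ 395.  215.]]
```

View pics/c.png

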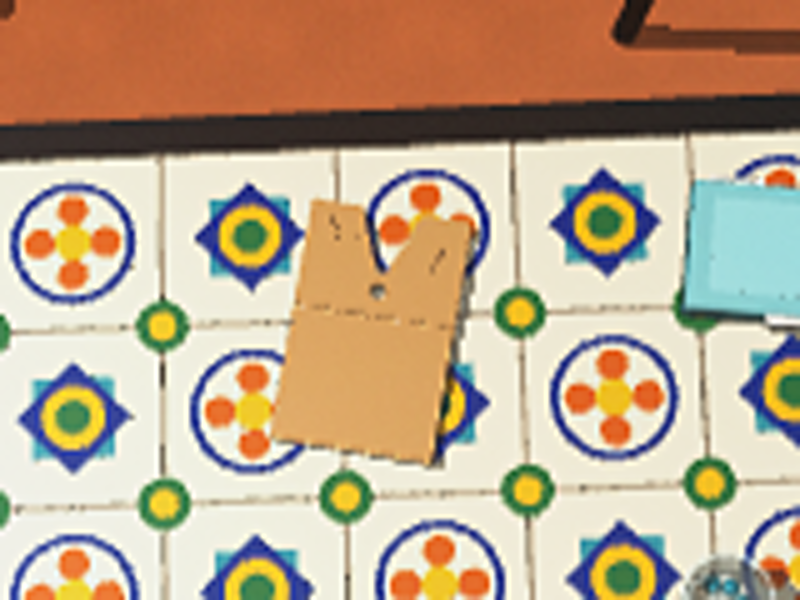

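```bash
cat >> h.py <<'E'
def geo(c,e,cam='top'):
    """c: pin top corners FL,FR,BR,BL px; e: two px on outer edge, left then right"""
    C=w(cam,c,10);E=w(cam,e,0)
    t=E[0]-E[1];t/=np.linalg.norm(t);n=np.array([t[1],-t[0]])
    f=(C[0]+C[1])/2;b=(C[2]+C[3])/2;x=(f-b)/np.linalg.norm(f-b)
    print('corners',C.round(1).tolist(),'len',np.linalg.norm(f-b).round(1),'wid',np.linalg.norm(C[0]-C[1]).round(1),'centre',C.mean(0).round(1))
    print('n',n.round(4),'nyaw',np.arctan2(n[1],n[0]).round(4),'pinyaw',np.arctan2(x[1],x[0]).round(4),'front past',((f-E[0])@n).round(1),'centre past',((C.mean(0)-E[0])@n).round(1))
E
python3 - <<'E'
from h import *
p=lambda L:np.array(L)/5+[200,130]
geo(p([(312,199),(475,224),(433,466),(273,439)]),p([(0,127),(800,93)]))
E0=w('top',p([(0,127),(800,93),(0,160),(800,130)]));print(E0.round(1))
from scipy.spatial.transform import Rotation as R
print(R.from_rotvec(ctrl.read_state()['ee_rot']).as_matrix().round(3))
E
```

```text
corners [[648.6, 39.1], [635.2, -53.7], [496.5, -32.5], [510.2, 56.8]] len 139.9 wid 93.8 centre [572.6   2.4]
n [0.9983 0.0577] nyaw 0.0577 pinyaw -0.1392 front past -63.2 centre past -131.8
[[ 692.   222.2]
 [ 718.7 -240.1]
 [ 672.1  221. ]
 [ 696.4 -239.7]]
[[-0.     0.954  0.3  ]
 [ 0.001  0.3   -0.954]
 [-1.     0.    -0.001]]
```

```bash
python3 -m crank '[[[0.47,0.05,0.09,0,0,0,-0.08],[0.47,0.09,0.16,0,0,0,-0.16],[0.47,0.12,0.22,0,0,0,-0.24],[0.47,0.15,0.27,0,0,0,-0.32],[0.47,0.18,0.32,0,0,0,-0.4],[0.47,0.2,0.36,0,0,0,-0.444],[0.47,0.22,0.4,0,0,0,-0.444],[0.47,0.24,0.43,0,0,0,-0.444],[0.47,0.27,0.48,0,0,0,-0.444],[0.47,0.305,0.541,0,0,0,-0.444],[0.47,0.305,0.541,0,0,0,-0.444],[0.47,0.305,0.541,0,0,0,-0.444],[0.47,0.305,0.541,0,0,0,-0.444],[0.47,0.305,0.541,0,0,0,-0.444],[0.47,0.305,0.541,-0.03,0,0,-0.444],[0.47,0.305,0.541,-0.07,0,0,-0.444],[0.47,0.305,0.541,-0.11,0,0,-0.444],[0.47,0.305,0.541,-0.14,0,0,-0.444],[0.47,0.305,0.541,-0.14,0,0,-0.444]]]' 5; python3 -c "
from h import *
from scipy.spatial.transform import Rotation as R
s=ctrl.read_state();print(R.from_rotvec(s['ee_rot']).as_matrix().round(3),s['qpos'])"
```

```text
clock: 1.73
tcp_pos: [466.8, 16.9, 70.7]
ee_rot: [1.307, 1.148, -1.317]
wrist_force: [-0.8, -0.1, -0.4]
opening: 49.7
[[-0.009  0.99  -0.138]
 [ 0.001 -0.138 -0.99 ]
 [-1.    -0.009  0.   ]] [-4.26772017e-02  3.09134836e-01  1.88647160e+00  1.02454113e-03
  9.55344718e-01  1.66619403e+00]
```

```bash
python3 -m crank '[[[0.47,0.004,0,-0.02,0,0,0],[0.47,0.004,0,-0.04,0,0,0],[0.47,0.004,0,-0.05,0,0,0],[0.47,0.004,0,-0.056,0,0,0],[0.47,0.004,0,-0.056,0,0,0],[0.47,0.012,-0.001,-0.056,0,0,0],[0.47,0.020,-0.0025,-0.056,0,0,0],[0.47,0.020,-0.0025,-0.056,0,0,0],[0.47,0.020,-0.0025,-0.056,0,0,0]]]'; python3 -c "
from h import *
snap('scene','d.png',(220,170,380,290),5)"
```

```text
clock: 2.48
tcp_pos: [487.6, 14.3, 15.4]
ee_rot: [1.307, 1.147, -1.317]
wrist_force: [-0.7, -0.7, -1.0]
opening: 49.8
```

View pics/d.png

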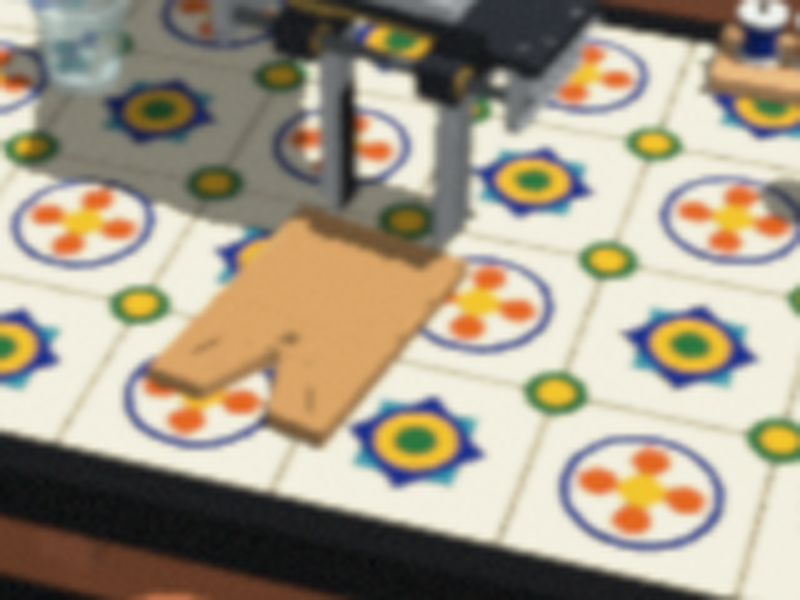

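```bash
python3 -m crank '[[[0.47,0.002,-0.0003,-0.001,0,0,0],[0.47,0.004,-0.0006,-0.001,0,0,0],[0.47,0.006,-0.0008,-0.001,0,0,0],[0.47,0.008,-0.0011,-0.001,0,0,0],[0.47,0.010,-0.0014,-0.001,0,0,0],[0.47,0.012,-0.0017,-0.001,0,0,0],[0.47,0.014,-0.0019,-0.001,0,0,0],[0.47,0.017,-0.0023,-0.001,0,0,0.008],[0.47,0.020,-0.0027,-0.001,0,0,0.016],[0.47,0.023,-0.0031,-0.001,0,0,0.025],[0.47,0.026,-0.0034,-0.001,0,0,0.033],[0.47,0.029,-0.0037,-0.001,0,0,0.042],[0.47,0.032,-0.0039,-0.001,0,0,0.050],[0.47,0.035,-0.0042,-0.001,0,0,0.058],[0.47,0.038,-0.0044,-0.001,0,0,0.067],[0.47,0.041,-0.0046,-0.001,0,0,0.075],[0.47,0.044,-0.0048,-0.001,0,0,0.083]]]'; python3 -c "
from h import *
snap('top','e.png',(200,130,360,250),5)"
```

```text
clock: 3.95
tcp_pos: [531.4, 9.5, 14.1]
ee_rot: [1.246, 1.189, -1.256]
wrist_force: [-0.3, -0.4, -0.7]
opening: 50.2
```

View pics/e.png

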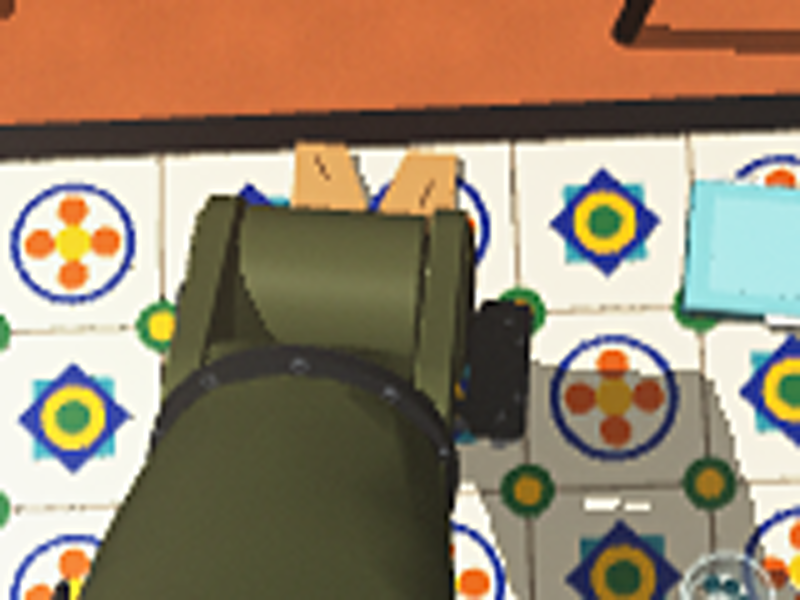

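The pin is moving and turning with the fingers. Its front corners are now at (299,143) and (460,156) in the crop.

Run:
```python
from h import *
p=lambda L:np.array(L)/5+[200,130]
C=w('top',p([(299,143),(460,156)]),10);E=w('top',p([(0,127),(800,93)]))
n=np.array([.9985,.055]);f=C.mean(0);d=C[0]-C[1]
print(C.round(1),'yaw',np.arctan2(-d[0],d[1]).round(3),(f-E.mean(0))@n)
y=-.138+.083
print('rear-tcp',f-140*np.array([np.cos(y),np.sin(y)])-[531.4,9.5])
```

```text
[[681.6  47.5]
 [675.1 -44.6]] yaw -0.07 -26.34407292319961
rear-tcp [ 7.17468121 -0.32738168]
```

```bash
python3 -m crank '[[[0.47,0.003,-0.0002,0,0,0,0.008],[0.47,0.006,-0.0003,0,0,0,0.016],[0.47,0.009,-0.0004,0,0,0,0.024],[0.47,0.012,-0.0005,0,0,0,0.032],[0.47,0.016,-0.0006,0,0,0,0.042],[0.47,0.020,-0.0006,0,0,0,0.052],[0.47,0.024,-0.0006,0,0,0,0.063],[0.47,0.028,-0.0005,0,0,0,0.073],[0.47,0.032,-0.0004,0,0,0,0.084],[0.47,0.036,-0.0003,0,0,0,0.094],[0.47,0.040,-0.0001,0,0,0,0.105],[0.47,0.043,0.0001,0,0,0,0.11],[0.47,0.046,0.0003,0,0,0,0.11],[0.47,0.049,0.0004,0,0,0,0.11],[0.47,0.052,0.0006,0,0,0,0.11],[0.47,0.055,0.0008,0,0,0,0.11],[0.47,0.058,0.0009,0,0,0,0.11],[0.47,0.061,0.0011,0,0,0,0.11],[0.47,0.063,0.0012,0,0,0,0.11],[0.47,0.065,0.0013,0,0,0,0.11]]]'; python3 -c "
from h import *
snap('top','f.png',(200,100,360,220),5)"
```

```text
clock: 5.67
tcp_pos: [597.1, 10.8, 14.2]
ee_rot: [1.164, 1.241, -1.174]
wrist_force: [0.8, 0.0, 1.0]
opening: 49.6
```

View pics/f.png

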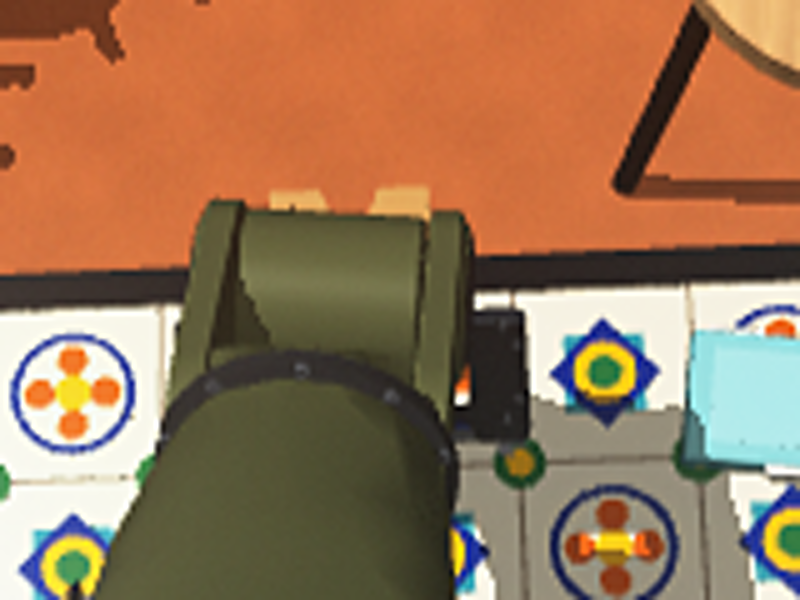

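Front corners are at (270,191) and (430,185), now past the rim.

Run:
```python
from h import *
p=lambda L:np.array(L)/5+[200,100]
C=w('top',p([(270,191),(430,185)]),10);E=w('top',p([(0,277),(800,243)]))
n=np.array([.9985,.055]);f=C.mean(0);d=C[0]-C[1]
print(C.round(1),E.round(1),'yaw',np.arctan2(-d[0],d[1]).round(3),(f-E.mean(0))@n)
```

```text
[[742.6  66.2]
 [747.4 -26.1]] [[ 692.   222.2]
 [ 718.7 -240.1]] yaw 0.052 41.22003339631461
```

```bash
python3 -m crank '[[[0.47,0.003,0.0002,0,0,0,0],[0.47,0.006,0.0003,0,0,0,0],[0.47,0.009,0.0005,0,0,0,0],[0.47,0.012,0.0007,0,0,0,0],[0.47,0.014,0.0008,0,0,0,0],[0.47,0.0155,0.0008,0,0,0,0],[0.47,0.017,0.0009,0,0,0,0],[0.47,0.017,0.0009,0,0,0,0],[0.47,0.012,0.0006,0,0,0,0],[0.47,-0.005,-0.0003,0,0,0,0],[0.47,-0.03,-0.002,0,0,0,0],[0.47,-0.03,-0.002,0.04,0,0,0],[0.47,-0.05,-0.002,0.08,0,0,0],[0.47,-0.07,0.03,0.12,0,0,0],[0.47,-0.08,0.07,0.12,0,0,0],[0.47,-0.09,0.11,0.12,0,0,0],[0.47,-0.1,0.15,0.12,0,0,0],[0.47,-0.1,0.19,0.12,0,0,0],[0.47,-0.1,0.23,0.12,0,0,0],[0.47,-0.1,0.25,0.12,0,0,0]]]'; python3 -c "
from h import *
snap('top','g.png',(200,100,360,220),5)"
```

```text
clock: 7.38
tcp_pos: [496.2, 264.0, 134.5]
ee_rot: [1.164, 1.242, -1.172]
wrist_force: [0.3, -0.3, -0.5]
opening: 49.6
```

View pics/g.png

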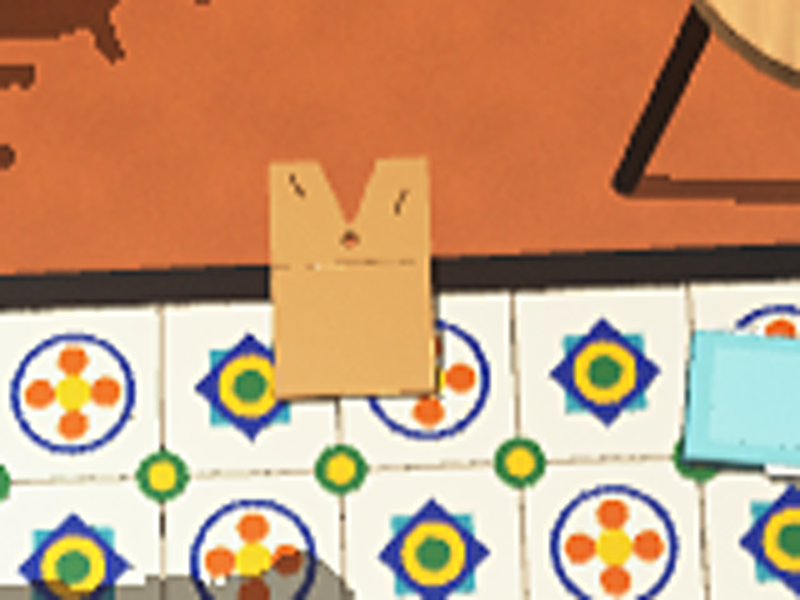

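The pin lies free. Its top corners are at (270,163), (428,157), (435,395) and (275,399).

Run:
```python
from h import *
p=lambda L:np.array(L)/5+[200,100]
geo(p([(270,163),(428,157),(435,395),(275,399)]),p([(0,277),(800,243)]))
snap('scene','h.png',(200,200,360,320),5)
```

```text
corners [[759.6, 66.8], [764.4, -24.6], [622.7, -31.3], [619.0, 59.2]] len 141.4 wid 91.5 centre [691.4  17.5]
n [0.9983 0.0577] nyaw 0.0577 pinyaw 0.0503 front past 58.3 centre past -12.3
```

View pics/h.png

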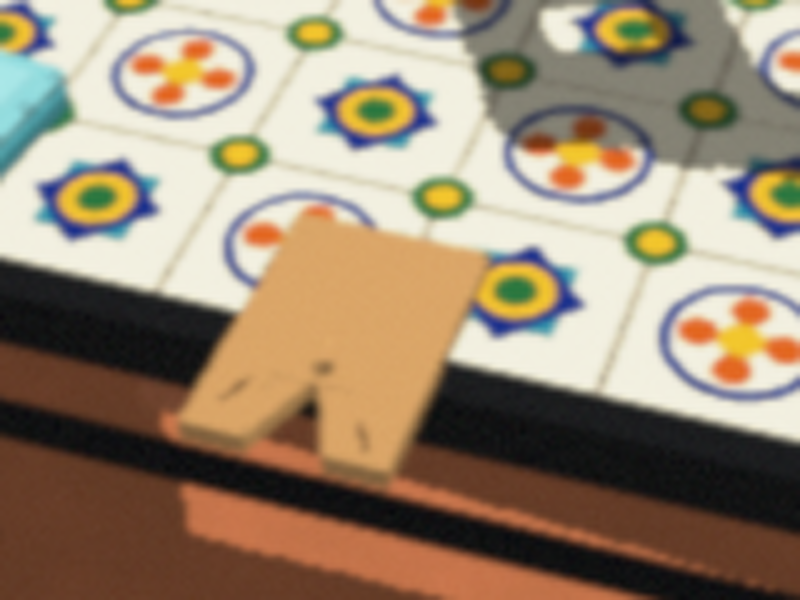

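Run:
```python
from h import *
p=lambda L:np.array(L)/5+[200,200]
C=w('scene',p([(390,474),(180,428),(302,209),(489,254)]),10);I=w('scene',p([(800,443),(0,260)]))
n=np.array([.9983,.057]);print(C.round(1),I.round(1),(C.mean(0)-I.mean(0))@n+70-22, (C[:2].mean(0)-I.mean(0))@n-22)
```

```text
[[760.1  72.5]
 [768.1 -17.5]
 [623.8 -26.7]
 [621.5  63.2]] [[ 673.5  219.3]
 [ 695.1 -144.5]] 56.24646321787024 57.10304713071889
```

Both cameras put the overhang at 56–58 mm and the pin square. I'll nudge it about 2.5 mm to centre it in the tolerance.

```bash
python3 -m crank '[[[0.47,0.02,-0.04,0,0,0,0],[0.47,0.03,-0.08,0,0,0,0],[0.47,0.04,-0.12,0,0,0,0],[0.47,0.05,-0.16,0,0,0,0],[0.47,0.06,-0.2,0,0,0,0],[0.47,0.071,-0.235,0,0,0,0],[0.47,0.071,-0.255,0,0,0,0],[0.47,0.071,-0.255,0,0,0,0],[0.47,0.071,-0.255,-0.04,0,0,0],[0.47,0.071,-0.255,-0.08,0,0,0],[0.47,0.071,-0.255,-0.11,0,0,0],[0.47,0.071,-0.255,-0.12,0,0,0],[0.47,0.08,-0.2545,-0.12,0,0,0],[0.47,0.1,-0.2534,-0.12,0,0,0],[0.47,0.11,-0.2528,-0.12,0,0,0],[0.47,0.11,-0.2528,-0.12,0,0,0]]]'
```

```text
clock: 8.82
tcp_pos: [607.9, 11.5, 15.4]
ee_rot: [1.162, 1.241, -1.169]
wrist_force: [-1.3, 0.5, 0.7]
opening: 50.0
```

```bash
python3 -m crank '[[[0.47,0.002,0.0001,0,0,0,0],[0.47,0.004,0.0002,0,0,0,0],[0.47,0.0055,0.0003,0,0,0,0],[0.47,0.007,0.0004,0,0,0,0],[0.47,0.008,0.0004,0,0,0,0],[0.47,0.009,0.0005,0,0,0,0],[0.47,0.009,0.0005,0,0,0,0],[0.47,0.004,0.0002,0,0,0,0],[0.47,-0.015,-0.0008,0,0,0,0],[0.47,-0.04,-0.002,0,0,0,0],[0.47,-0.04,-0.002,0.04,0,0,0],[0.47,-0.06,-0.002,0.08,0,0,0],[0.47,-0.07,0.03,0.12,0,0,0],[0.47,-0.08,0.07,0.12,0,0,0],[0.47,-0.09,0.11,0.12,0,0,0],[0.47,-0.1,0.15,0.12,0,0,0],[0.47,-0.1,0.19,0.12,0,0,0],[0.47,-0.1,0.23,0.12,0,0,0],[0.47,-0.1,0.25,0.12,0,0,0],[0.47,-0.1,0.25,0.12,0,0,0]]]'; python3 -c "
from h import *
snap('top','i.png',(200,100,360,220),5)"
```

```text
clock: 10.48
tcp_pos: [506.8, 265.4, 135.2]
ee_rot: [1.16, 1.243, -1.166]
wrist_force: [0.6, 0.2, 0.3]
opening: 49.8
```

View pics/i.png

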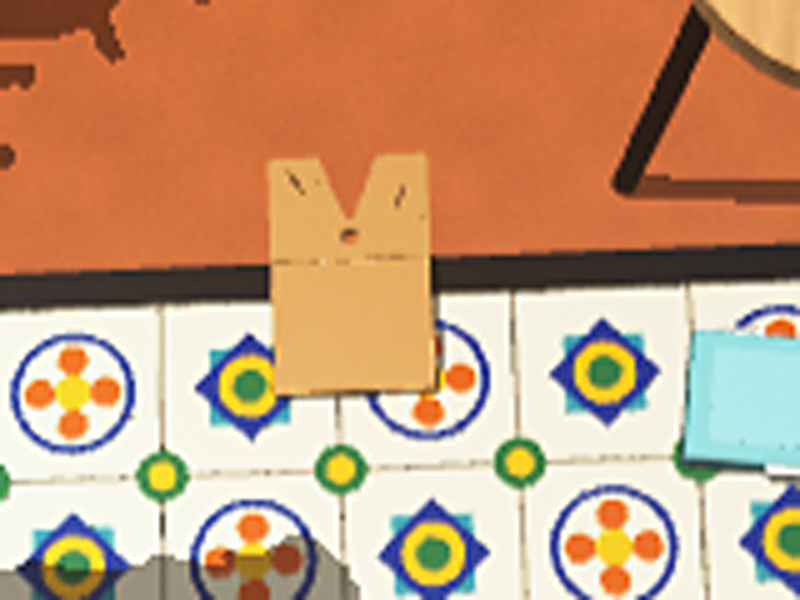

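The corners are now at (269,159), (428,153), (435,391) and (275,395), about 4 crop pixels further out than before. The case hasn't moved.

Run:
```python
from h import *
p=lambda L:np.array(L)/5+[200,100]
geo(p([(269,159),(428,153),(435,391),(275,395)]),p([(0,277),(800,243)]))
print(ctrl.sign_off())
```

```text
corners [[762.0, 67.4], [766.9, -24.6], [625.0, -31.3], [621.3, 59.3]] len 141.5 wid 92.2 centre [693.8  17.7]
n [0.9983 0.0577] nyaw 0.0577 pinyaw 0.0523 front past 60.8 centre past -10.0
the job is handed in; nothing more can be done
None
```

I slid the bench pin to the far edge, pushing its plain end with both fingertips side by side and turning it square on the way. I then backed off, checked it, nudged it about 2.5 mm further, backed off again and handed the job in at about 10.5 s.

- **Overhang:** the last top-camera check put the slotted end 60–61 mm past the edge. The scene camera, used only before the nudge, read 56–57 mm where the top camera read about 58 mm, so the true value could be 1–2 mm less, still within the 7 mm tolerance.
- **Squareness:** the pin is about 0.005 rad off square, well under the 0.10 rad limit. It looked flat in the scene camera before the nudge.
- **Forces:** the wrist force was about 2 N or less whenever I read it, at the end of each move. The finger contact force itself is not reported, so I did not measure it.
- **Other things on the table:** the case looked unmoved in the last crop. I did not re-measure the others, but the arm stayed clear of them.

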